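Hold the stationery box open

TASK

The clip dish is to be refilled from the stationery box: push the dish across the desk, without lifting it, until it stands wholly on the round cork pad. Then tug the box lid upward by its tab to learn whether the catch is holding it, with the catch slide still untouched; if it is caught, push the slide over to free it. Raise the lid to about 55 degrees or more and finish while still holding it up, not letting go, leaving everything else on the desk where it is.

Things in the scene. Friction and masses are not known exactly. Their poses are not given: they have to be found in the camera images.
- box: wooden stationery box standing fixed on the desk, 190 (x) x 260 (y) x 95 mm high without the lid; its lid lies on top, 8 mm thick. Origin: centre of the underside; x points from the front (the side with tab and catch, towards the robot) to the hinge at the back; y to the catch's end. The hinge line runs along the box's y at x = +95 mm, z = 95 mm.
- lid (a joint): angle of the box lid in rad: 0 closed, grows as the front edge rises, stop at 1.4. It weighs about 350 g and always falls shut when let go. With the catch on, it lifts only about 0.035 rad (7 mm at the tab), then stops hard; with the catch off it swings up freely. About half of the lids start caught; that cannot be seen from outside.
- tab (a point): where to pinch the lid's steel pull tab, at mid thickness. The tab is a flat tongue sticking 36 mm straight out from the middle of the lid's front edge, 24 mm wide (box's y), 10 mm thick; this point is 20 mm out from the edge, 210 mm from the hinge line, and turns with the lid. Closed it is 100 mm above the desk, nothing below it. Axes as the box's when closed.
- slide (a joint): travel of the catch slide in m: 0 as it always starts, 0.024 at its stop, growing along the box's +y, away from the tab. Pushed 20 mm or more (best to the stop) it frees a caught lid; it needs about 2 to 5 N and stays where it is left. It stays on the box when the lid rises.
- slide_knob (a point): point in the steel knob of the catch slide, in its middle and 8 mm below its top. The knob is upright, 22 (x) x 14 (y) mm, 36 mm high, top 110 mm above the desk, its middle 20 mm in front of the box's front face, and 75 mm along the box's +y from the tab when at 0. Axes as the box's.
- dish: round metal dish for paper clips, loose, 110 mm in diameter, 30 mm high, upright straight wall 4 mm thick, floor 5 mm thick, about 250 g. Origin: centre of the underside.
- pad: round flat cork pad on the desk, 170 mm in diameter, under 2 mm thick and flush, things slide over it freely. Origin: its centre. It does not move.
- mouse: white computer mouse, 100 x 58 x 31 mm, loose, to be left alone. Origin: centre of the underside.
- stapler: black stapler, 140 mm long, 38 wide, 54 high, loose, to be left alone. Origin: centre of the underside.
- mug: white mug, 80 mm in diameter, 90 mm high, loose, to be left alone. Origin: centre of the underside.
- tape: roll of clear tape lying flat, 90 mm in diameter, 24 mm high, loose, to be left alone. Origin: centre of the underside.
- glue: small white glue bottle, 36 mm in diameter, 85 mm high, loose, to be left alone. Origin: centre of the underside.
- eraser: white eraser block, 45 x 22 x 14 mm, loose, to be left alone. Origin: centre of the underside.

How it is judged (in metres and radians):
On the way, in this order (a step that is already met when the one before it is completed fails the run):
1. the dish has been pushed wholly onto the cork pad, the lid still shut (horizontal distance between dish and pad below 0.032 m and value of joint lid below 0.015 rad), for 0.2 s.
2. the lid is tugged upward by the robot while the catch slide is still untouched (value of joint lid above 0.018 rad and value of joint slide below 0.004 m and contact force between the fingers and box above 0.3 N), for 0.1 s.
3. the lid is raised past 45 degrees (value of joint lid above 0.78 rad), for 0.2 s.
At the end, for the whole second after the job is handed in: The lid is held still by the fingers at more than 45 degrees (0.78 rad) with nothing else carrying it, and the dish lies flat on the desk with its centre within 32 mm of the pad's centre (value of joint lid above 0.78 rad and velocity of joint lid between -0.1 and 0.1 rad/s and contact force between the fingers and box above 0.3 N and horizontal distance between dish and pad below 0.032 m and height (world z) of dish below 0.006 m and angle between dish's own z axis and vertical below 0.08 rad); the arm keeps its last pose, push and grip.
It fails at once if the dish is lifted or tipped instead of pushed (height (world z) of dish above 0.015 m or angle between dish's own z axis and vertical above 0.25 rad).
It fails at once if something else props the raised lid (value of joint lid above 0.1 rad and (contact force between box and dish above 0.5 N or contact force between box and glue above 0.5 N or contact force between box and stapler above 0.5 N or contact force between box and mug above 0.5 N or contact force between box and tape above 0.5 N or contact force between box and mouse above 0.5 N or contact force between box and eraser above 0.5 N)).
It fails at once if a bystander is moved more than 30 mm (distance of any of mouse, stapler, mug, tape, glue, eraser from where it was at the start of the episode above 0.03 m).
It also fails if it takes over 72 s, if anything falls off the work surface, if the arm or the gripper's body presses on something with over 40 N, if the wrist force passes 120 N, or if a joint passes its speed limit or range.

ROBOT

A 6-joint arm with a two-finger parallel gripper is mounted at the origin on the work surface. World frame = base frame: x ahead of the robot, y to its left, z up, the work surface at z = 0. Lengths are in mm, angles in rad, forces in N, time in s.
With the tool pointing down it reaches from about 350 to 725 mm from the base axis. Payload 6 kg.
Tool frame: the origin (TCP) lies midway between the tips of the shut fingers; the grasp point (between the pads) lies arm.tcp_to_grasp behind it (arm.tcp_to_grasp is the distance from the TCP to the grasp point, in mm); z points along the fingers, y is the direction in which the jaws open and shut (so a half turn about z gives the same grasp; the last joint's range is limited). The gripper opens to 85 mm and grips with 20 to 120 N. Pads are 22 mm wide; open, the fingers measure 114 mm over their backs; the gripper's body (76 mm by 85 mm) begins 54 mm behind the grasp point. The pads swing forward as they close: fully open they stand 13 mm farther back than shut.
Start: joints at [1.582, 0.04, 0.085, 0, -1.615, -0.334], TCP at [190.307, 568.996, 231.261] pointing down, gripper open.
Joint ranges: [-2.56, 2.56], [-1.29, 2.01], [-1.08, 1.49], [-3.29, 1.98], [-2.81, -0.18], [-2.99, 2.99]. Speed limits (rad/s): [2.57, 2.57, 3.01, 3.14, 3.14, 3.14].

INTERFACE

Orientations are given as a rotation vector (axis times angle).
In Python, from bench import arm gives the robot as it stands. The module is installed in compiled form; this text tells all that it offers.
- The arm moves only by the tool send_rows, never from a script. Its argument "increments" is a list of rows, each an object of numbers: "tx", "ty", "tz": the shift along the tool's x, y, z in m; "rx", "ry", "rz": the turn, a rotation vector about the tool's x, y, z in rad. A call has 1 to 10 rows; each row shifts and turns the commanded pose from where the row before left it, along the tool's axes as they then stand; what a row does not reach is not made up. A row lasts 1/8 s, in which the tool goes at most 62.5 mm and 10.7 degrees, less where a joint would pass 70% of its speed; a pose out of reach is approached as far as the arm can. A call with a gripper value outside its range is refused whole. "grip" is the opening, from -1 (shut) to 1 (fully open), set as the call begins (left out, the last holds). The fingers move at their own pace and stop on an object; "newtons" is the grip in N (left out, the last holds). Time passes only in rows, so rows that do not move let the fingers close. It gives the time, the measured TCP pose, the force and the opening at its end, in the units of the state.
- arm.sense(): the state, without advancing time (a new reading comes with each control period).
- arm.snapshot(name): name is "scene" or "top"; returns a dict with "frame" (480x640x3 uint8, red, green, blue), "fx", "fy", "cx", "cy" (pixels), "camera_from_world" (4x4, takes a point from world to camera coordinates). Camera axes: x right, y down, z forward; pixel columns grow to the right and rows downward; lengths in mm; the calibration is good to about 2 mm. A picture is of the moment at which its call begins. There is no depth.
- arm.finish_job(): hands the job in, once; it reports no verdict.
Trained networks look in a picture, given as the dict that the camera call returned (one of the last four; its "shot" number tells which), for a name from the list of things; names that differ only in an ending like _2 or _b are one class to them, and where a whole thing is asked for, a point or a joint stands for the part that bears it (a point fixed in the world has none). Each returns a list of dicts, best first, with "conf" (0 to 1); they miss things now and then, are a little off and sometimes report something else, mostly with a low value. They report only what shows in the picture. A call takes as long as a camera call.
- arm.cut_out(picture, thing): "mask" (480x640 bool, what is visible of it) and "extent" ([left, top, width, height] in pixels, round what is visible of it).
The state is a dict: "clock": time; "joint_pos": joint angles; "joint_vel": joint speeds; "tau": joint torques, N m; "eef_pos": TCP position; "eef_rot": TCP orientation; "force": force on the tool from outside, world axes, zero at the start; "wrist_torque": the same for the moment, N m; "grip_width": opening from 0.0 (shut) to 1.0 (fully open).
Only numpy, scipy, OpenCV 4.12 (cv2) and the standard library are available. Lean on these libraries where they do the work, as an engineer would, in place of code of your own. Each camera call takes 0.05 s, during which the arm holds its last target. There are 200 camera calls.

## Working session

There is one attempt and no reset: what is moved stays moved. The work goes in short steps, Python scripts to look and compute and a tool call to move; the robot and the scene stay as the last step left them, time stands still between calls to the robot, and variables do not carry over. Pictures are saved under pics/ and viewed, about 8 in all and at most 12, crops included, and the job is handed in when it is done.

Besides the shell and the picture viewer there is one more tool, called after "Emit:" as name(argument=value, ...), one argument or row to a line, values as JSON. send_rows: Moves the arm, as the interface text tells. Its arguments: {"type":"object","properties":{"increments":{"type":"array","items":{"type":"object","properties":{"tx":{"type":"number"},"ty":{"type":"number"},"tz":{"type":"number"},"rx":{"type":"number"},"ry":{"type":"number"},"rz":{"type":"number"}}}},"grip":{"type":"number"},"newtons":{"type":"number"}},"required":["increments"]}

```bash
mkdir -p pics; cat > h.py <<'E'
import numpy as np, cv2
from bench import arm
from scipy.spatial.transform import Rotation as R
def ray(p,uv):
    T=np.array(p["camera_from_world"]); Rm=T[:3,:3]; c=-Rm.T@T[:3,3]
    d=Rm.T@np.array([(uv[0]-p["cx"])/p["fx"],(uv[1]-p["cy"])/p["fy"],1]); return c,d/np.linalg.norm(d)
def onz(p,uv,z):
    c,d=ray(p,uv); return c+d*(z-c[2])/d[2]
def tri(r1,r2):
    A=np.zeros((3,3));b=np.zeros(3)
    for c,d in (r1,r2):
        P=np.eye(3)-np.outer(d,d);A+=P;b+=P@c
    return np.linalg.solve(A,b)
def proj(p,X):
    T=np.array(p["camera_from_world"]);q=T[:3,:3]@np.array(X)+T[:3,3]
    return [p["fx"]*q[0]/q[2]+p["cx"],p["fy"]*q[1]/q[2]+p["cy"]]
E
python3 - <<'E'
from h import *
for n in("scene","top"):
    p=arm.snapshot(n); cv2.imwrite(f"pics/{n}1.png",p["frame"][...,::-1])
    c,d=ray(p,(320,240)); print(n,c.round(),d.round(2),p["fx"])
    for t in "box tab slide_knob dish pad mouse stapler mug tape glue eraser".split():
        for r in arm.cut_out(p,t)[:2]:
            m=r["mask"]; v,u=np.nonzero(m); print(t,round(r["conf"],2),r["extent"],(u.mean().round(1),v.mean().round(1)),onz(p,(u.mean(),v.mean()),0)[:2].round())
s=arm.sense();print(s["eef_pos"],s["eef_rot"],s["grip_width"],arm.tcp_to_grasp)
print(R.from_rotvec(s["eef_rot"]).as_matrix().round(3))
E
```

```text
scene [1236. -137.  753.] [-0.68  0.05 -0.73] 444.36536860394403
box 0.72 [206.9, 186.1, 145.6, 131.9] (np.float64(277.9), np.float64(254.5)) [ 577. -180.]
box 0.6 [467.8, 198.3, 46.8, 40.6] (np.float64(489.4), np.float64(218.7)) [497. 333.]
tab 0.72 [130.2, 230.0, 22.8, 30.7] (np.float64(137.2), np.float64(244.6)) [ 524. -500.]
slide_knob 0.64 [296.0, 191.1, 8.2, 11.6] (np.float64(299.1), np.float64(194.5)) [ 377. -124.]
dish 0.72 [465.2, 198.9, 50.8, 40.2] (np.float64(489.3), np.float64(218.5)) [496. 333.]
pad 0.56 [390.6, 209.7, 72.4, 55.0] (np.float64(427.1), np.float64(235.4)) [542. 169.]
pad 0.32 [383.4, 295.5, 76.7, 28.8] (np.float64(422.3), np.float64(309.6)) [745. 110.]
stapler 0.58 [386.5, 295.3, 72.2, 30.7] (np.float64(422.5), np.float64(309.6)) [745. 110.]
mug 0.74 [314.8, 296.6, 72.5, 49.7] (np.float64(355.4), np.float64(320.3)) [761. -29.]
tape 0.93 [475.3, 279.6, 45.9, 42.8] (np.float64(496.5), np.float64(301.6)) [737. 267.]
glue 0.77 [129.3, 230.2, 24.8, 32.4] (np.float64(137.4), np.float64(244.9)) [ 525. -499.]
eraser 0.65 [352.6, 197.3, 12.4, 19.4] (np.float64(356.2
[... 672 characters left out ...]
5.5] (np.float64(239.4), np.float64(179.2)) [768. 108.]
mug 0.6 [275.7, 132.1, 58.6, 47.7] (np.float64(300.2), np.float64(155.4)) [822. -30.]
mug 0.49 [342.3, 291.1, 11.7, 14.6] (np.float64(346.3), np.float64(296.9)) [ 500. -127.]
tape 0.92 [146.6, 172.2, 44.2, 37.9] (np.float64(168.1), np.float64(189.7)) [747. 268.]
glue 0.78 [503.0, 253.3, 28.2, 19.4] (np.float64(516.1), np.float64(263.2)) [ 566. -495.]
eraser 0.59 [272.2, 317.1, 14.7, 23.0] (np.float64(279.1), np.float64(328.4)) [436.  17.]
[190.29446924 569.00052874 231.25388666] [ 3.10065781e+00 -5.04680327e-01  6.29395627e-05] 0.9981958003527512 18.700000000000003
[[ 0.948 -0.317  0.   ]
 [-0.317 -0.948 -0.   ]
 [ 0.     0.    -1.   ]]
```

```bash
python3 - <<'E'
import cv2,numpy as np
a=cv2.imread("pics/top1.png");b=cv2.imread("pics/scene1.png")
cv2.imwrite("pics/c1.png",cv2.resize(a[120:360,120:540],None,fx=1.9,fy=1.9,interpolation=2))
cv2.imwrite("pics/c2.png",cv2.resize(b[160:360,110:530],None,fx=1.9,fy=1.9,interpolation=2))
E
```

```text
(no output)
```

View pics/c1.png

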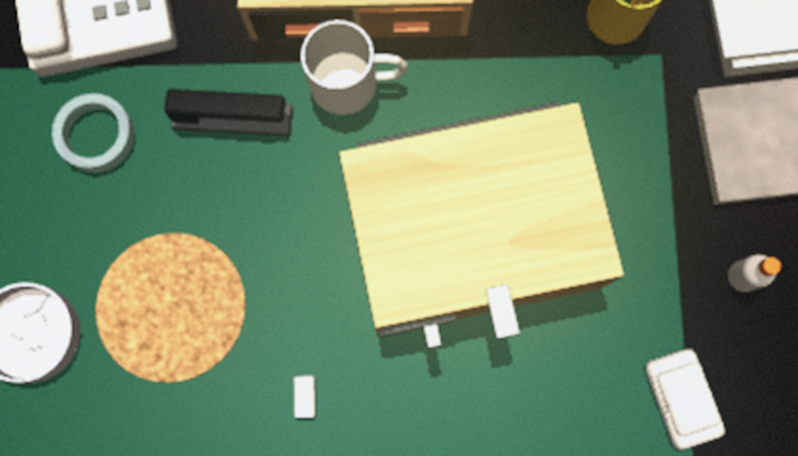

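View pics/c2.png

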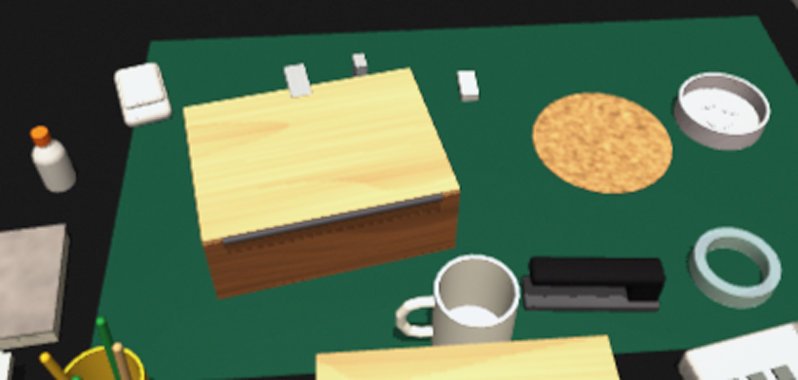

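The top crop shows the box turned slightly with its tab at crop (503,310) and the knob at (432,335). The dish sits at the left edge around (27,333), beside the pad at (170,307), and the eraser is at (304,397). The scene crop agrees. The path from dish to pad is clear.

```bash
python3 - <<'E'
from h import *
P={n:arm.snapshot(n) for n in("top","scene")}
ang={}
for n,p in P.items():
    f=cv2.cvtColor(p["frame"],cv2.COLOR_RGB2HSV)
    m=cv2.inRange(f,(18,60,170),(36,200,255))
    if n=="scene": m[:, :200]=0; m[325:]=0; m[:,360:]=0
    else: m[:,:290]=0; m[:160]=0; m[:,455:]=0
    k,l,st,ce=cv2.connectedComponentsWithStats(m); i=1+st[1:,4].argmax()
    c=max(cv2.findContours((l==i).astype(np.uint8),0,1)[0],key=cv2.contourArea)[:,0,:]
    w=np.array([onz(p,q,103)[:2] for q in c],np.float32)
    r=cv2.minAreaRect(w); print(n,"lid rect",r, cv2.boxPoints(r).round().tolist())
# tops
t=P["top"];s=P["scene"]
ct=lambda x,y:(x/1.9+120-.25,y/1.9+120-.25); cs=lambda x,y:(x/1.9+110-.25,y/1.9+160-.25)
for nm,a,b in(("tab outer mid",ct(508,336),cs(295,65)),("tab root mid",ct(498,287),cs(301,95)),("knob top",ct(431,330),cs(360,58))):
    print(nm,tri(ray(t,a),ray(s,b)).round(1), onz(t,a,105)[:2].round(),onz(s,b,105)[:2].round())
for th,z in(("dish",0),("pad",0),("slide_knob",105)):
  for n,p in P.items():
    r=arm.cut_out(p,th)
    if not r: print(th,n,"none");continue
    c=max(cv2.findContours(r[0]["mask"].astype(np.uint8),0,1)[0],key=cv2.contourArea)[:,0,:]
    for zz in ((0,30) if th=="dish" else (z,)):
        w=np.array([onz(p,q,zz)[:2] for q in c],np.float32)
        print(th,n,zz,r[0]["conf"],cv2.minEnclosingCircle(w), w.min(0),w.max(0))
E
```

```text
top lid rect ((620.1324462890625, -177.14727783203125), (190.5209197998047, 260.33697509765625), 10.89795207977295) [[502.0, -67.0], [551.0, -323.0], [738.0, -287.0], [689.0, -31.0]]
scene lid rect ((618.4389038085938, -177.93679809570312), (191.74693298339844, 258.9661865234375), 10.82974910736084) [[500.0, -69.0], [549.0, -323.0], [737.0, -287.0], [688.0, -33.0]]
tab outer mid [ 491.5 -201.1  106.3] [ 492. -202.] [ 490. -201.]
tab root mid [ 541.4 -193.5  105.2] [ 541. -194.] [ 541. -193.]
knob top [ 497.9 -124.7  118. ] [ 499. -124.] [ 483. -125.]
dish top 0 0.97 ((509.1799011230469, 333.7759094238281), 62.12959289550781) [456.3471  272.02945] [568.6591  394.64233]
dish top 30 0.97 ((506.7586669921875, 320.8471374511719), 60.27277374267578) [455.5049  260.94604] [564.46027 379.89444]
dish scene 0 0.91 ((493.5118408203125, 333.6497802734375), 70.82363891601562) [425.6531  273.40622] [561.76   398.3657]
dish scene 30 0.91 ((523.08837890625, 314.910400390625), 68.00336456298828) [457.9319  257.06583] [588.61884 377.04926]
pad top 0 0.82 ((539.107177734375, 170.5980682373047), 85.93685150146484) [453.8717  84.9525] [623.0742  254.59523]
pad scene 0 0.98 ((535.8404541015625, 169.96923828125), 86.34137725830078) [451.4114   83.82178] [621.1389  252.71254]
slide_knob top none
slide_knob scene 105 0.65 ((496.53802490234375, -127.3570556640625), 18.608152389526367) [ 478.10516 -133.34622] [ 514.9709  -117.38419]
```

Emit:
send_rows(
  increments=[
    {"rz":0.179},
    {"rz":0.179},
    {"rz":0.179},
    {"rz":0.179},
    {"rz":0.179},
    {"rz":0.179},
  ],
  grip=0.2,
)

```text
validation failed for argument at $.in...
```

Emit:
send_rows(
  increments=[
    {"tx":0.0234,"ty":-0.0303,"tz":0.0165},
    {"tx":0.0234,"ty":-0.0303,"tz":0.0165},
    {"tx":0.0234,"ty":-0.0303,"tz":0.0165},
    {"tx":0.0234,"ty":-0.0303,"tz":0.0165},
    {"tx":0.0234,"ty":-0.0303,"tz":0.0165},
    {"tx":0.0234,"ty":-0.0303,"tz":0.0165},
    {"tx":0.0234,"ty":-0.0303,"tz":0.0165},
    {"tx":0.0234,"ty":-0.0303,"tz":0.0165},
    {"tx":0.0234,"ty":-0.0303,"tz":0.0165},
    {},
  ],
)

```text
validation failed for argument at $.in...
```

```bash
cat >> h.py <<'E'
def to(X,show=True):
    s=arm.sense(); M=R.from_rotvec(s["eef_rot"]).as_matrix()
    print("t",round(s["clock"],2),"pos",s["eef_pos"].round(1) if hasattr(s["eef_pos"],"round") else s["eef_pos"],"F",np.round(s["force"],1),"grip",round(s["grip_width"],3),"j",np.round(s["joint_pos"],2)); print(M.round(3).tolist())
    if X is not None: print("tool delta",(M.T@(np.array(X)-s["eef_pos"])).round(1))
E
python3 - <<'E'
from h import *
to([495.3,408.9,6])
p=arm.snapshot("scene"); cv2.imwrite("pics/s2.png",cv2.resize(p["frame"][120:320,360:640,::-1],None,fx=2,fy=2))
E
```

```text
t 1.6 pos [190.3 569.  231.2] F [ 0.4 -0.4 -0.3] grip 0.997 j [ 1.58  0.04  0.08 -0.   -1.62 -0.33]
[[0.948, -0.317, -0.0], [-0.317, -0.948, -0.0], [0.0, 0.0, -1.0]]
tool delta [340.   55.1 225.3]
```

Emit:
send_rows(
  increments=[
    {"tx":0,"ty":0,"tz":0,"rx":0,"ry":0,"rz":0.179},
    {"tx":0,"ty":0,"tz":0,"rx":0,"ry":0,"rz":0.179},
    {"tx":0,"ty":0,"tz":0,"rx":0,"ry":0,"rz":0.179},
    {"tx":0,"ty":0,"tz":0,"rx":0,"ry":0,"rz":0.179},
    {"tx":0,"ty":0,"tz":0,"rx":0,"ry":0,"rz":0.179},
    {"tx":0,"ty":0,"tz":0,"rx":0,"ry":0,"rz":0.179},
  ],
  grip=0.2,
)

```text
clock: 2.4
eef_pos: [190.3, 569.0, 231.3]
eef_rot: [2.4, -2.027, 0.0]
force: [0.4, -0.4, 0.5]
grip_width: 0.598
```

Emit:
send_rows(
  increments=[
    {"tx":0.0234,"ty":-0.0303,"tz":0.0165,"rx":0,"ry":0,"rz":0},
    {"tx":0.0234,"ty":-0.0303,"tz":0.0165,"rx":0,"ry":0,"rz":0},
    {"tx":0.0234,"ty":-0.0303,"tz":0.0165,"rx":0,"ry":0,"rz":0},
    {"tx":0.0234,"ty":-0.0303,"tz":0.0165,"rx":0,"ry":0,"rz":0},
    {"tx":0.0234,"ty":-0.0303,"tz":0.0165,"rx":0,"ry":0,"rz":0},
    {"tx":0.0234,"ty":-0.0303,"tz":0.0165,"rx":0,"ry":0,"rz":0},
    {"tx":0.0234,"ty":-0.0303,"tz":0.0165,"rx":0,"ry":0,"rz":0},
    {"tx":0.0234,"ty":-0.0303,"tz":0.0165,"rx":0,"ry":0,"rz":0},
    {"tx":0.0234,"ty":-0.0303,"tz":0.0165,"rx":0,"ry":0,"rz":0},
    {"tx":0,"ty":0,"tz":0,"rx":0,"ry":0,"rz":0},
  ],
)

```text
clock: 3.65
eef_pos: [496.5, 406.5, 80.4]
eef_rot: [2.4, -2.022, 0.0]
force: [-0.8, 0.7, -0.7]
grip_width: 0.598
```

```bash
python3 - <<'E'
from h import *
to([495.3,408.9,6])
p=arm.snapshot("scene"); cv2.imwrite("pics/s2.png",cv2.resize(p["frame"][120:320,360:640,::-1],None,fx=2,fy=2))
E
```

```text
t 3.65 pos [496.5 406.5  80.4] F [-0.8  0.7 -0.7] grip 0.598 j [ 1.    0.19 -0.03 -0.   -1.36 -0.83]
[[0.17, -0.985, -0.002], [-0.985, -0.17, -0.003], [0.003, 0.003, -1.0]]
tool delta [-2.7  0.6 74.4]
```

View pics/s2.png

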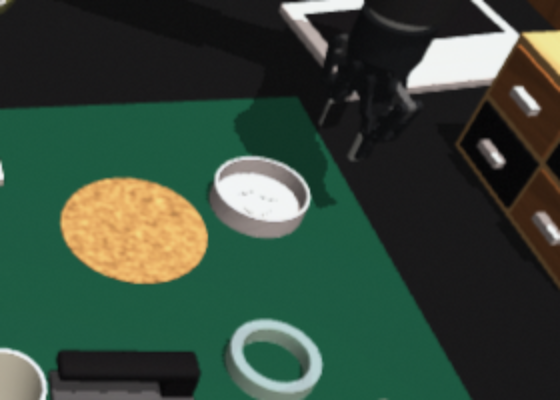

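The gripper, at (370,110) in the crop, stands behind the dish at (260,195) and clear of it. I'll lower it and push.

Emit:
send_rows(
  increments=[
    {"tx":-0.001,"ty":0,"tz":0.025,"rx":0,"ry":0,"rz":0},
    {"tx":-0.001,"ty":0,"tz":0.025,"rx":0,"ry":0,"rz":0},
    {"tx":0,"ty":0,"tz":0.024,"rx":0,"ry":0,"rz":0},
    {"tx":0,"ty":0,"tz":0,"rx":0,"ry":0,"rz":0},
    {"tx":0.01,"ty":0,"tz":0,"rx":0,"ry":0,"rz":0},
    {"tx":0.01,"ty":0,"tz":0,"rx":0,"ry":0,"rz":0},
    {"tx":0.008,"ty":0,"tz":0,"rx":0,"ry":0,"rz":0},
    {"tx":0.01,"ty":0,"tz":0,"rx":0,"ry":0,"rz":0},
    {"tx":0.01,"ty":0,"tz":0,"rx":0,"ry":0,"rz":0},
  ],
)

```text
clock: 4.82
eef_pos: [503.8, 363.5, 9.7]
eef_rot: [-2.405, 2.019, 0.0]
force: [-0.4, 2.5, 2.3]
grip_width: 0.6
```

```bash
cat >> h.py <<'E'
def dish():
  o=[]
  for n in("top","scene"):
    p=arm.snapshot(n); r=arm.cut_out(p,"dish")
    if not r: print("no dish",n);continue
    v,u=np.nonzero(r[0]["mask"]); print(n,round(r[0]["conf"],2),onz(p,(u.mean(),v.mean()),15)[:2].round(1),r[0]["extent"])
    cv2.imwrite(f"pics/d_{n}.png",p["frame"][...,::-1])
E
python3 - <<'E'
from h import *
to([537.5-.174*59.7,170.3+.985*59.7,6]); dish()
E
```

```text
t 4.83 pos [503.8 363.5   9.7] F [-0.4  2.5  2.3] grip 0.6 j [ 0.95  0.18 -0.17  0.   -1.22 -0.77]
[[0.173, -0.985, 0.001], [-0.985, -0.173, 0.002], [-0.001, -0.001, -1.0]]
tool delta [136.4   0.3   3.5]
top 0.58 [511.6 306.8] [112.1, 264.0, 62.1, 53.4]
scene 0.69 [513.4 303. ] [456.3, 199.9, 50.3, 40.1]
```

Emit:
send_rows(
  increments=[
    {"tx":0.014,"ty":0,"tz":0,"rx":0,"ry":0,"rz":0},
    {"tx":0.014,"ty":0,"tz":0,"rx":0,"ry":0,"rz":0},
    {"tx":0.014,"ty":0,"tz":0,"rx":0,"ry":0,"rz":0},
    {"tx":0.014,"ty":0,"tz":0,"rx":0,"ry":0,"rz":0},
    {"tx":0.014,"ty":0,"tz":0,"rx":0,"ry":0,"rz":0},
    {"tx":0.014,"ty":0,"tz":0,"rx":0,"ry":0,"rz":0},
    {"tx":0.014,"ty":0,"tz":0,"rx":0,"ry":0,"rz":0},
    {"tx":0.014,"ty":0,"tz":0,"rx":0,"ry":0,"rz":0},
    {"tx":0.012,"ty":0,"tz":0,"rx":0,"ry":0,"rz":0},
    {"tx":0.008,"ty":0,"tz":0,"rx":0,"ry":0,"rz":0},
  ],
)

```text
clock: 6.28
eef_pos: [526.3, 232.7, 8.8]
eef_rot: [-2.406, 2.02, -0.0]
force: [-0.7, 1.4, -0.8]
grip_width: 0.596
```

Emit:
send_rows(
  increments=[
    {"tx":0.004,"ty":0,"tz":0,"rx":0,"ry":0,"rz":0},
    {"tx":0,"ty":0,"tz":0,"rx":0,"ry":0,"rz":0},
    {"tx":0,"ty":0,"tz":0,"rx":0,"ry":0,"rz":0},
  ],
)

```text
clock: 6.65
eef_pos: [526.9, 229.6, 8.9]
eef_rot: [2.406, -2.02, 0.0]
force: [0.6, -0.2, 0.1]
grip_width: 0.601
```

```bash
python3 - <<'E'
from h import *
to([537.5-.174*59.7,170.3+.985*59.7,6]); dish()
a=cv2.imread("pics/d_top.png")[200:360,80:300];b=cv2.imread("pics/d_scene.png")[150:310,360:580]
cv2.imwrite("pics/d1.png",np.hstack([cv2.resize(x,None,fx=1.8,fy=1.8) for x in(a,b)]))
E
```

```text
t 6.65 pos [526.9 229.6   8.9] F [ 0.6 -0.2  0.1] grip 0.601 j [ 0.76  0.06 -0.3   0.   -1.2  -0.59]
[[0.173, -0.985, 0.0], [-0.985, -0.173, -0.0], [0.0, -0.0, -1.0]]
tool delta [ 0.5 -0.1  2.9]
top 0.65 [535.3 172.4] [179.0, 253.2, 53.7, 55.8]
scene 0.81 [536.6 170.5] [405.8, 209.9, 46.4, 40.6]
```

View pics/d1.png

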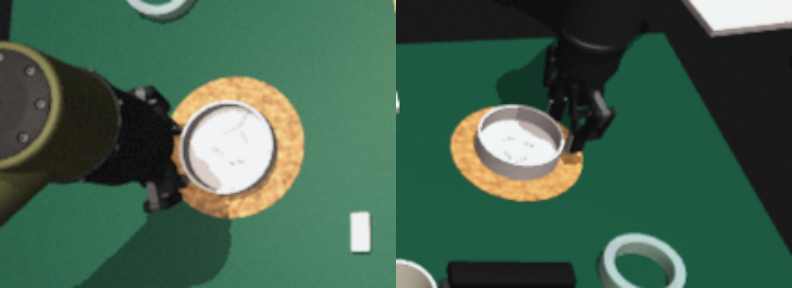

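The dish sits near the middle of the pad, with its measured centre within about 3 mm of the pad's. I'll back off, rise and turn.

Emit:
send_rows(
  increments=[
    {"tx":-0.02,"ty":0,"tz":0,"rx":0,"ry":0,"rz":0},
    {"tx":-0.025,"ty":0,"tz":-0.01,"rx":0,"ry":0,"rz":0},
    {"tx":0,"ty":0,"tz":-0.05,"rx":0,"ry":0,"rz":0},
    {"tx":0,"ty":0,"tz":-0.03,"rx":0,"ry":0,"rz":0.173},
    {"tx":0,"ty":0,"tz":-0.03,"rx":0,"ry":0,"rz":0.173},
    {"tx":0,"ty":0,"tz":-0.03,"rx":0,"ry":0,"rz":0.173},
    {"tx":0,"ty":0,"tz":-0.03,"rx":0,"ry":0,"rz":0.173},
    {"tx":0,"ty":0,"tz":-0.03,"rx":0,"ry":0,"rz":0.173},
    {"tx":0,"ty":0,"tz":0,"rx":0,"ry":0,"rz":0.173},
  ],
)

```text
clock: 7.98
eef_pos: [519.7, 275.9, 223.2]
eef_rot: [-1.078, 2.944, 0.002]
force: [-0.5, 0.8, 0.0]
grip_width: 0.599
```

Emit:
send_rows(
  increments=[
    {"tx":0,"ty":0,"tz":0,"rx":0,"ry":0,"rz":0.173},
    {"tx":0,"ty":0,"tz":0,"rx":0,"ry":0,"rz":0.173},
    {"tx":0,"ty":0,"tz":0,"rx":0,"ry":0,"rz":0.173},
    {"tx":0,"ty":0,"tz":0,"rx":0,"ry":0,"rz":0},
  ],
  grip=0.1,
)

```text
clock: 8.48
eef_pos: [518.8, 275.2, 219.5]
eef_rot: [-0.299, 3.127, 0.0]
force: [-0.1, 0.7, 0.5]
grip_width: 0.543
```

```bash
python3 - <<'E'
from h import *
to([470.4,-206.2,156.6])
E
```

```text
t 8.47 pos [518.8 275.2 219.5] F [-0.1  0.7  0.5] grip 0.543 j [ 0.83  0.    0.03  0.   -1.59 -2.21]
[[-0.982, -0.189, 0.001], [-0.189, 0.982, 0.0], [-0.001, 0.0, -1.0]]
tool delta [ 138.7 -463.5   62.7]
```

Emit:
send_rows(
  increments=[
    {"tx":0.0139,"ty":-0.0464,"tz":0,"rx":0,"ry":0,"rz":0},
    {"tx":0.0139,"ty":-0.0464,"tz":0,"rx":0,"ry":0,"rz":0},
    {"tx":0.0139,"ty":-0.0464,"tz":0,"rx":0,"ry":0,"rz":0},
    {"tx":0.0139,"ty":-0.0464,"tz":0,"rx":0,"ry":0,"rz":0},
    {"tx":0.0139,"ty":-0.0464,"tz":0,"rx":0,"ry":0,"rz":0},
    {"tx":0.0139,"ty":-0.0464,"tz":0,"rx":0,"ry":0,"rz":0},
    {"tx":0.0139,"ty":-0.0464,"tz":0,"rx":0,"ry":0,"rz":0},
    {"tx":0.0139,"ty":-0.0464,"tz":0,"rx":0,"ry":0,"rz":0},
    {"tx":0.0139,"ty":-0.0464,"tz":0,"rx":0,"ry":0,"rz":0},
    {"tx":0.0139,"ty":-0.0464,"tz":0,"rx":0,"ry":0,"rz":0},
  ],
)

```text
clock: 9.72
eef_pos: [469.3, -208.9, 219.6]
eef_rot: [-0.302, 3.126, -0.001]
force: [0.2, 0.3, 0.2]
grip_width: 0.551
```

Emit:
send_rows(
  increments=[
    {"tx":0,"ty":0,"tz":0,"rx":0,"ry":-0.175,"rz":0},
    {"tx":0,"ty":0,"tz":0,"rx":0,"ry":-0.175,"rz":0},
    {"tx":0,"ty":0,"tz":0,"rx":0,"ry":-0.174,"rz":0},
    {"tx":0,"ty":0,"tz":0,"rx":0,"ry":0,"rz":0},
  ],
)

```text
clock: 10.22
eef_pos: [467.9, -208.0, 220.0]
eef_rot: [-0.248, 2.603, 0.064]
force: [-0.2, -0.3, 0.1]
grip_width: 0.548
```

```bash
python3 - <<'E'
from h import *
to([509.7,-198.6,87.3])
dish()
p=arm.snapshot("top")
for t in("tab","slide_knob"):
    for r in arm.cut_out(p,t)[:2]:print(t,r["conf"],r["extent"])
E
```

```text
t 10.22 pos [ 467.9 -208.   220. ] F [-0.2 -0.3  0.1] grip 0.548 j [-0.15 -0.59 -0.47 -0.18 -1.2  -1.21]
[[-0.848, -0.188, 0.495], [-0.164, 0.982, 0.093], [-0.504, -0.002, -0.864]]
tool delta [ 29.9   1.6 136.2]
top 0.73 [435.6  15.9] [274.6, 316.6, 13.3, 24.5]
scene 0.7 [536.4 169.9] [405.1, 208.7, 47.1, 43.1]
tab 0.9 [301.4, 173.6, 145.5, 125.0]
slide_knob 0.67 [343.0, 294.3, 7.3, 10.5]
```

Emit:
send_rows(
  increments=[
    {"tx":0.015,"ty":0.0008,"tz":0.01,"rx":0,"ry":0,"rz":0},
    {"tx":0.015,"ty":0.0008,"tz":0.025,"rx":0,"ry":0,"rz":0},
    {"tx":0,"ty":0,"tz":0.03,"rx":0,"ry":0,"rz":0},
    {"tx":0,"ty":0,"tz":0.02,"rx":0,"ry":0,"rz":0},
    {"tx":0,"ty":0,"tz":0.011,"rx":0,"ry":0,"rz":0},
    {"tx":0,"ty":0,"tz":0,"rx":0,"ry":0,"rz":0},
  ],
)

```text
clock: 11.32
eef_pos: [490.5, -202.0, 119.9]
eef_rot: [-0.247, 2.61, 0.066]
force: [0.2, -0.9, -1.0]
grip_width: 0.55
```

```bash
python3 - <<'E'
from h import *
to([509.7,-198.6,87.3])
o=[]
for n,(x,y) in(("top",(290,240)),("scene",(190,130))):
    p=arm.snapshot(n); f=p["frame"][...,::-1].copy(); o.append(cv2.resize(f[y:y+110,x:x+160],None,fx=2.5,fy=2.5,interpolation=2))
    print(n,[np.round((np.array(proj(p,X))-(x,y))*2.5) for X in((509.7,-198.6,87.3),(502.5,-200,105),(502.5,-200,100))])
cv2.imwrite("pics/g1.png",np.hstack(o))
E
```

```text
t 11.32 pos [ 490.5 -202.   119.9] F [ 0.2 -0.9 -1. ] grip 0.55 j [-0.12 -0.52 -0.6  -0.18 -1.   -1.2 ]
[[-0.852, -0.187, 0.49], [-0.162, 0.982, 0.094], [-0.499, 0.0, -0.867]]
tool delta [-0.7 -0.3 38. ]
top [array([235., 120.]), array([240., 127.]), array([239., 128.])]
scene [array([191., 190.]), array([188., 169.]), array([189., 174.])]
```

View pics/g1.png

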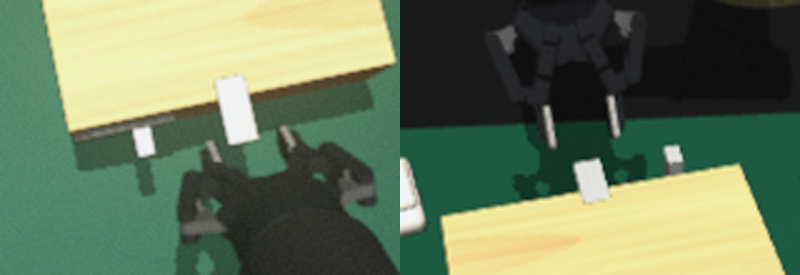

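The fingers straddle the tab's line in both views, with the tab at (237,110) in the left view and (592,180) in the right. I'll advance and close.

Emit:
send_rows(
  increments=[
    {"tx":0,"ty":0,"tz":0.015,"rx":0,"ry":0,"rz":0},
    {"tx":0,"ty":0,"tz":0.013,"rx":0,"ry":0,"rz":0},
    {"tx":0,"ty":0,"tz":0.01,"rx":0,"ry":0,"rz":0},
    {"tx":0,"ty":0,"tz":0,"rx":0,"ry":0,"rz":0},
  ],
)

```text
clock: 11.92
eef_pos: [508.9, -198.5, 86.3]
eef_rot: [-0.246, 2.61, 0.067]
force: [0.1, 0.1, 0.1]
grip_width: 0.548
```

Emit:
send_rows(
  increments=[
    {"tx":0,"ty":0,"tz":0,"rx":0,"ry":0,"rz":0},
    {"tx":0,"ty":0,"tz":0,"rx":0,"ry":0,"rz":0},
    {"tx":0,"ty":0,"tz":0,"rx":0,"ry":0,"rz":0},
    {"tx":0,"ty":0,"tz":0,"rx":0,"ry":0,"rz":0},
    {"tx":0,"ty":0,"tz":0,"rx":0,"ry":0,"rz":0},
    {"tx":0,"ty":0,"tz":0,"rx":0,"ry":0,"rz":0},
  ],
  grip=-0.8,
  newtons=50,
)

```text
clock: 12.68
eef_pos: [509.3, -199.2, 88.4]
eef_rot: [-0.246, 2.607, 0.064]
force: [-1.8, -5.9, 2.4]
grip_width: 0.268
```

```bash
python3 - <<'E'
from h import *
to([509.7,-198.6,87.3])
E
```

```text
t 12.68 pos [ 509.3 -199.2   88.4] F [-1.8 -5.9  2.4] grip 0.268 j [-0.11 -0.46 -0.62 -0.18 -0.91 -1.2 ]
[[-0.85, -0.186, 0.492], [-0.162, 0.982, 0.092], [-0.501, -0.001, -0.866]]
tool delta [0.1 0.5 1.2]
```

Emit:
send_rows(
  increments=[
    {"tx":-0.001,"ty":0,"tz":-0.0017,"rx":0,"ry":0,"rz":0},
    {"tx":-0.001,"ty":0,"tz":-0.0017,"rx":0,"ry":0,"rz":0},
    {"tx":-0.001,"ty":0,"tz":-0.0017,"rx":0,"ry":0,"rz":0},
    {"tx":0,"ty":0,"tz":0,"rx":0,"ry":0,"rz":0},
    {"tx":0,"ty":0,"tz":0,"rx":0,"ry":0,"rz":0},
  ],
)

```text
clock: 13.3
eef_pos: [509.4, -199.1, 93.2]
eef_rot: [-0.245, 2.608, 0.065]
force: [4.4, -7.8, -3.5]
grip_width: 0.269
```

Emit:
send_rows(
  increments=[
    {"tx":-0.001,"ty":0,"tz":-0.0017,"rx":0,"ry":0,"rz":0},
    {"tx":-0.001,"ty":0,"tz":-0.0017,"rx":0,"ry":0,"rz":0},
    {"tx":0,"ty":0,"tz":0,"rx":0,"ry":0,"rz":0},
    {"tx":0,"ty":0,"tz":0,"rx":0,"ry":0,"rz":0},
  ],
)

```text
clock: 13.8
eef_pos: [509.5, -199.0, 96.2]
eef_rot: [-0.245, 2.608, 0.065]
force: [12.1, -9.2, -9.3]
grip_width: 0.265
```

Emit:
send_rows(
  increments=[
    {"tx":-0.001,"ty":0,"tz":-0.0017,"rx":0,"ry":0,"rz":0},
    {"tx":-0.001,"ty":0,"tz":-0.0017,"rx":0,"ry":0,"rz":0},
    {"tx":0,"ty":0,"tz":0,"rx":0,"ry":0,"rz":0},
    {"tx":0,"ty":0,"tz":0,"rx":0,"ry":0,"rz":0},
  ],
)

```text
clock: 14.3
eef_pos: [509.4, -198.8, 96.7]
eef_rot: [-0.243, 2.61, 0.066]
force: [29.2, -16.3, -25.6]
grip_width: 0.27
```

```bash
python3 - <<'E'
from h import *
to([509.7,-198.6,87.3]); print(arm.sense()["wrist_torque"])
E
```

```text
t 14.3 pos [ 509.4 -198.8   96.7] F [ 29.2 -16.3 -25.6] grip 0.27 j [-0.11 -0.46 -0.61 -0.18 -0.93 -1.21]
[[-0.852, -0.185, 0.49], [-0.16, 0.983, 0.093], [-0.498, 0.001, -0.867]]
tool delta [4.4 0.2 8.3]
[-5.60455794 -2.20878546 -3.35696112]
```

The lid stops hard at about 8 mm of lift and the force keeps climbing, so it is caught. I'll lower it, release it and back off.

Emit:
send_rows(
  increments=[
    {"tx":0.002,"ty":0,"tz":0.0034,"rx":0,"ry":0,"rz":0},
    {"tx":0.002,"ty":0,"tz":0.0034,"rx":0,"ry":0,"rz":0},
    {"tx":0.002,"ty":0,"tz":0.0034,"rx":0,"ry":0,"rz":0},
    {"tx":0.001,"ty":0,"tz":0.0017,"rx":0,"ry":0,"rz":0},
    {"tx":0,"ty":0,"tz":0,"rx":0,"ry":0,"rz":0},
  ],
)

```text
clock: 14.92
eef_pos: [509.3, -199.2, 88.6]
eef_rot: [-0.245, 2.607, 0.064]
force: [-3.9, -4.3, 3.5]
grip_width: 0.26
```

Emit:
send_rows(
  increments=[
    {"tx":0,"ty":0,"tz":0,"rx":0,"ry":0,"rz":0},
    {"tx":0,"ty":0,"tz":0,"rx":0,"ry":0,"rz":0},
    {"tx":0,"ty":0,"tz":0,"rx":0,"ry":0,"rz":0},
    {"tx":0,"ty":0,"tz":-0.01,"rx":0,"ry":0,"rz":0},
    {"tx":0,"ty":0,"tz":-0.025,"rx":0,"ry":0,"rz":0},
    {"tx":0,"ty":0,"tz":-0.025,"rx":0,"ry":0,"rz":0},
    {"tx":0,"ty":0,"tz":0,"rx":0,"ry":0,"rz":0},
  ],
  grip=0.1,
)

```text
clock: 15.8
eef_pos: [480.2, -204.9, 143.1]
eef_rot: [-0.245, 2.603, 0.063]
force: [-1.0, 0.0, 0.2]
grip_width: 0.549
```

Emit:
send_rows(
  increments=[
    {"tx":0,"ty":0.019,"tz":0,"rx":0,"ry":0,"rz":0},
    {"tx":0,"ty":0.019,"tz":0,"rx":0,"ry":0,"rz":0},
    {"tx":0,"ty":0,"tz":0,"rx":0,"ry":0,"rz":0},
    {"tx":0,"ty":0,"tz":0,"rx":0,"ry":0,"rz":0},
    {"tx":0,"ty":0,"tz":0,"rx":0,"ry":0,"rz":0},
    {"tx":0,"ty":0,"tz":0,"rx":0,"ry":0,"rz":0},
    {"tx":0,"ty":0,"tz":0,"rx":0,"ry":0,"rz":0},
  ],
  grip=-1,
)

```text
clock: 16.68
eef_pos: [472.6, -167.3, 139.6]
eef_rot: [-0.245, 2.608, 0.066]
force: [0.7, -1.1, 0.3]
grip_width: 0.005
```

```bash
python3 - <<'E'
from h import *
to([505.1,-160.8,89.6])
p=arm.snapshot("top")
for r in arm.cut_out(p,"slide_knob")[:2]:
  v,u=np.nonzero(r["mask"]);print(r["conf"],r["extent"],onz(p,(u.mean(),v.mean()),105))
o=[]
for n,(x,y) in(("top",(290,240)),("scene",(190,130))):
    p=arm.snapshot(n); o.append(cv2.resize(p["frame"][y:y+110,x:x+160,::-1],None,fx=2.5,fy=2.5,interpolation=2))
cv2.imwrite("pics/k1.png",np.hstack(o))
E
```

```text
t 16.68 pos [ 472.6 -167.3  139.6] F [ 0.7 -1.1  0.3] grip 0.005 j [-0.01 -0.66 -0.67 -0.12 -1.05 -1.34]
[[-0.851, -0.186, 0.491], [-0.161, 0.983, 0.093], [-0.5, -0.0, -0.866]]
tool delta [-3.7  0.3 59.9]
0.61 [341.9, 294.1, 10.8, 12.5] [ 491.57296482 -124.27690896  105.        ]
```

View pics/k1.png

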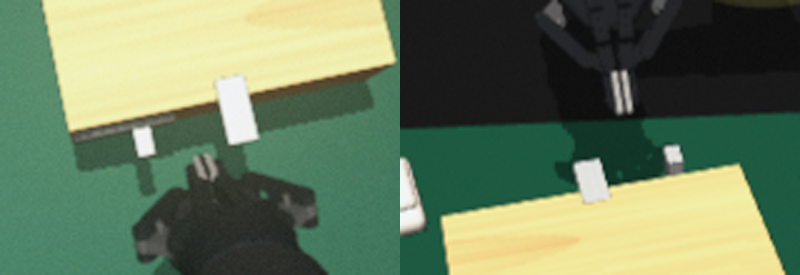

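The shut fingers, at (205,165) in the left view, lie between the tab and the knob at (144,140). I'll go in and push.

Emit:
send_rows(
  increments=[
    {"tx":-0.0035,"ty":0,"tz":0.02,"rx":0,"ry":0,"rz":0},
    {"tx":0,"ty":0,"tz":0.02,"rx":0,"ry":0,"rz":0},
    {"tx":0,"ty":0,"tz":0.014,"rx":0,"ry":0,"rz":0},
    {"tx":0,"ty":0,"tz":0.006,"rx":0,"ry":0,"rz":0},
    {"tx":0,"ty":0,"tz":0,"rx":0,"ry":0,"rz":0},
  ],
)

```text
clock: 17.5
eef_pos: [505.0, -160.8, 89.4]
eef_rot: [-0.246, 2.608, 0.066]
force: [-0.2, 0.0, 0.8]
grip_width: -0.005
```

Emit:
send_rows(
  increments=[
    {"tx":0,"ty":0.005,"tz":0,"rx":0,"ry":0,"rz":0},
    {"tx":0,"ty":0.005,"tz":0,"rx":0,"ry":0,"rz":0},
    {"tx":0,"ty":0.005,"tz":0,"rx":0,"ry":0,"rz":0},
    {"tx":0,"ty":0.005,"tz":0,"rx":0,"ry":0,"rz":0},
    {"tx":0,"ty":0.005,"tz":0,"rx":0,"ry":0,"rz":0},
    {"tx":0,"ty":0.005,"tz":0,"rx":0,"ry":0,"rz":0},
    {"tx":0,"ty":0.005,"tz":0,"rx":0,"ry":0,"rz":0},
    {"tx":0,"ty":0,"tz":0,"rx":0,"ry":0,"rz":0},
  ],
)

```text
clock: 18.5
eef_pos: [498.5, -125.9, 89.5]
eef_rot: [-0.246, 2.607, 0.066]
force: [0.1, 0.3, 0.3]
grip_width: -0.003
```

Emit:
send_rows(
  increments=[
    {"tx":0,"ty":0.004,"tz":0,"rx":0,"ry":0,"rz":0},
    {"tx":0,"ty":0.003,"tz":0,"rx":0,"ry":0,"rz":0},
  ],
)

```text
clock: 18.75
eef_pos: [497.3, -120.9, 89.7]
eef_rot: [-0.245, 2.608, 0.061]
force: [11.3, -19.9, -6.8]
grip_width: -0.001
```

```bash
python3 - <<'E'
from h import *
to([505.1,-160.8,89.6])
o=[]
for n,(x,y) in(("top",(290,240)),("scene",(190,130))):
    p=arm.snapshot(n); o.append(cv2.resize(p["frame"][y:y+110,x:x+160,::-1],None,fx=2.5,fy=2.5,interpolation=2))
cv2.imwrite("pics/k2.png",np.hstack(o))
E
```

```text
t 18.75 pos [ 497.3 -120.9   89.7] F [ 11.3 -19.9  -6.8] grip -0.001 j [ 0.14 -0.65 -0.79 -0.03 -0.91 -1.51]
[[-0.851, -0.186, 0.492], [-0.162, 0.983, 0.09], [-0.5, -0.003, -0.866]]
tool delta [ -0.1 -40.6   0.3]
```

View pics/k2.png

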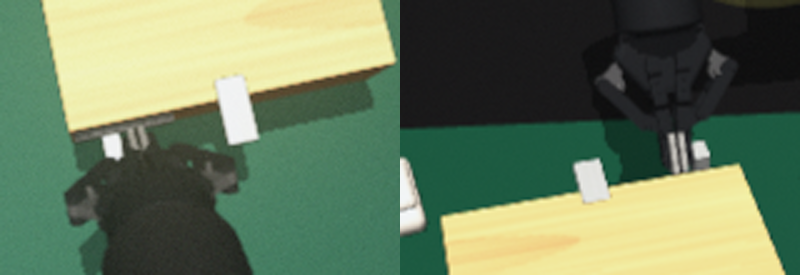

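The knob moved from (144,140) to (112,145) in the top view, about 24 mm, and met the stop at 20 N. I'll go back to the tab.

Emit:
send_rows(
  increments=[
    {"tx":0,"ty":-0.01,"tz":0,"rx":0,"ry":0,"rz":0},
    {"tx":0,"ty":0,"tz":-0.03,"rx":0,"ry":0,"rz":0},
    {"tx":0,"ty":0,"tz":-0.03,"rx":0,"ry":0,"rz":0},
    {"tx":0,"ty":-0.02,"tz":0,"rx":0,"ry":0,"rz":0},
    {"tx":0,"ty":-0.025,"tz":0,"rx":0,"ry":0,"rz":0},
    {"tx":0,"ty":-0.025,"tz":0,"rx":0,"ry":0,"rz":0},
  ],
)

```text
clock: 19.6
eef_pos: [482.8, -204.0, 141.4]
eef_rot: [-0.246, 2.607, 0.067]
force: [0.0, -1.0, 0.3]
grip_width: 0.0
```

Emit:
send_rows(
  increments=[
    {"tx":0,"ty":0,"tz":0,"rx":0,"ry":0,"rz":0},
    {"tx":0,"ty":0,"tz":0,"rx":0,"ry":0,"rz":0},
    {"tx":0,"ty":0,"tz":0,"rx":0,"ry":0,"rz":0},
    {"tx":0,"ty":0,"tz":0,"rx":0,"ry":0,"rz":0},
  ],
  grip=0.1,
)

```text
clock: 20.1
eef_pos: [482.7, -203.1, 141.7]
eef_rot: [-0.247, 2.607, 0.066]
force: [0.8, -0.3, -0.5]
grip_width: 0.548
```

```bash
python3 - <<'E'
from h import *
to([509.3,-198.6,87.3])
E
```

```text
t 20.1 pos [ 482.7 -203.1  141.7] F [ 0.8 -0.3 -0.5] grip 0.548 j [-0.13 -0.55 -0.58 -0.18 -1.05 -1.2 ]
[[-0.85, -0.188, 0.492], [-0.163, 0.982, 0.094], [-0.501, -0.0, -0.866]]
tool delta [ 3.9 -0.6 60.6]
```

Emit:
send_rows(
  increments=[
    {"tx":0.004,"ty":-0.0015,"tz":0.02,"rx":0,"ry":0,"rz":0},
    {"tx":0,"ty":0,"tz":0.02,"rx":0,"ry":0,"rz":0},
    {"tx":0,"ty":0,"tz":0.014,"rx":0,"ry":0,"rz":0},
    {"tx":0,"ty":0,"tz":0.006,"rx":0,"ry":0,"rz":0},
    {"tx":0,"ty":0,"tz":0,"rx":0,"ry":0,"rz":0},
  ],
)

```text
clock: 20.72
eef_pos: [509.1, -200.2, 87.5]
eef_rot: [-0.246, 2.608, 0.066]
force: [0.0, -0.1, 0.4]
grip_width: 0.553
```

Emit:
send_rows(
  increments=[
    {"tx":0,"ty":0,"tz":0,"rx":0,"ry":0,"rz":0},
    {"tx":0,"ty":0,"tz":0,"rx":0,"ry":0,"rz":0},
    {"tx":0,"ty":0,"tz":0,"rx":0,"ry":0,"rz":0},
    {"tx":0,"ty":0,"tz":0,"rx":0,"ry":0,"rz":0},
    {"tx":0,"ty":0,"tz":0,"rx":0,"ry":0,"rz":0},
    {"tx":0,"ty":0,"tz":0,"rx":0,"ry":0,"rz":0},
  ],
  grip=-0.8,
  newtons=60,
)

```text
clock: 21.48
eef_pos: [508.9, -199.5, 88.6]
eef_rot: [-0.246, 2.607, 0.068]
force: [-6.8, 5.7, 5.1]
grip_width: 0.267
```

```bash
python3 - <<'E'
from h import *
to([509.3,-198.6,87.3])
# rigid arc about hinge: constant tool-frame increments
s=arm.sense(); M=R.from_rotvec(s["eef_rot"]).as_matrix(); x=np.array(s["eef_pos"])
a=np.deg2rad(10.87); bx=np.array([np.cos(a),np.sin(a),0]); by=np.array([-np.sin(a),np.cos(a),0])
H=np.array([619.0,-177.5,95])+95*bx
for dth in(.05,.1):
    Q=R.from_rotvec(by*dth)  # check sign: -bx -> up
    x2=H+Q.apply(x-H); print(dth,"tool t mm",(M.T@(x2-x)).round(2),"r",(M.T@(by*dth)).round(3),x2.round(1))
E
```

```text
t 21.48 pos [ 508.9 -199.5   88.6] F [-6.8  5.7  5.1] grip 0.267 j [-0.11 -0.46 -0.62 -0.19 -0.92 -1.19]
[[-0.85, -0.188, 0.492], [-0.162, 0.982, 0.095], [-0.501, 0.001, -0.866]]
tool delta [0.2 0.8 1.4]
0.05 tool t mm [-5.14  0.01 -9.  ] r [0.   0.05 0.  ] [ 508.9 -199.5   99. ]
0.1 tool t mm [-10.73   0.02 -17.74] r [0.  0.1 0. ] [ 509.3 -199.4  109.4]
```

Emit:
send_rows(
  increments=[
    {"tx":-0.0051,"ty":0,"tz":-0.009,"rx":0,"ry":0.05,"rz":0},
    {"tx":-0.0051,"ty":0,"tz":-0.009,"rx":0,"ry":0.05,"rz":0},
    {"tx":0,"ty":0,"tz":0,"rx":0,"ry":0,"rz":0},
  ],
)

```text
clock: 21.85
eef_pos: [509.2, -199.4, 108.6]
eef_rot: [-0.256, 2.709, 0.057]
force: [-2.7, 2.6, -1.9]
grip_width: 0.262
```

Free now (108.6 mm with low force). I'll keep raising.

Emit:
send_rows(
  increments=[
    {"tx":-0.0051,"ty":0,"tz":-0.009,"rx":0,"ry":0.05,"rz":0},
    {"tx":-0.0051,"ty":0,"tz":-0.009,"rx":0,"ry":0.05,"rz":0},
    {"tx":-0.0051,"ty":0,"tz":-0.009,"rx":0,"ry":0.05,"rz":0},
    {"tx":-0.0051,"ty":0,"tz":-0.009,"rx":0,"ry":0.05,"rz":0},
    {"tx":-0.0051,"ty":0,"tz":-0.009,"rx":0,"ry":0.05,"rz":0},
    {"tx":-0.0051,"ty":0,"tz":-0.009,"rx":0,"ry":0.05,"rz":0},
    {"tx":-0.0051,"ty":0,"tz":-0.009,"rx":0,"ry":0.05,"rz":0},
    {"tx":-0.0051,"ty":0,"tz":-0.009,"rx":0,"ry":0.05,"rz":0},
  ],
)

```text
clock: 22.85
eef_pos: [530.1, -195.4, 188.1]
eef_rot: [-0.293, 3.106, 0.006]
force: [-4.7, 4.8, 1.0]
grip_width: 0.265
```

```bash
cat >> h.py <<'E'
def arc(th):
    s=arm.sense(); M=R.from_rotvec(s["eef_rot"]).as_matrix(); x=np.array(s["eef_pos"])
    a=np.deg2rad(10.87); bx=np.array([np.cos(a),np.sin(a),0]); by=np.array([-np.sin(a),np.cos(a),0])
    H=np.array([619.0,-177.5,95])+95*bx
    x0=np.array([508.9,-199.5,88.6]); q0=R.from_rotvec([-.246,2.607,.068])
    x2=H+R.from_rotvec(by*th).apply(x0-H); dR=R.from_matrix(M).inv()*R.from_rotvec(by*th)*q0
    print("dt",(M.T@(x2-x)).round(1),"dr",dR.as_rotvec().round(3),"tilt from start",(R.from_matrix(M)*q0.inv()).as_rotvec().round(3),x2.round(1))
E
python3 - <<'E'
from h import *
to(None); arc(.5); arc(1.0)
E
```

```text
t 22.85 pos [ 530.1 -195.4  188.1] F [-4.7  4.8  1. ] grip 0.265 j [-0.   -0.07 -0.1  -0.01 -1.52 -1.38]
[[-0.982, -0.187, 0.021], [-0.187, 0.982, 0.006], [-0.022, 0.002, -1.0]]
dt [-0.7 -0.1 -0.6] dr [ 0.001 -0.003  0.   ] tilt from start [-0.094  0.494  0.   ] [ 530.8 -195.3  188.8]
dt [-70.    0.2 -76.3] dr [0.002 0.497 0.001] tilt from start [-0.094  0.494  0.   ] [ 597.2 -182.5  266. ]
```

Emit:
send_rows(
  increments=[
    {"tx":-0.0051,"ty":0,"tz":-0.009,"rx":0,"ry":0.05,"rz":0},
    {"tx":-0.0051,"ty":0,"tz":-0.009,"rx":0,"ry":0.05,"rz":0},
    {"tx":-0.0051,"ty":0,"tz":-0.009,"rx":0,"ry":0.05,"rz":0},
    {"tx":-0.0051,"ty":0,"tz":-0.009,"rx":0,"ry":0.05,"rz":0},
    {"tx":-0.0051,"ty":0,"tz":-0.009,"rx":0,"ry":0.05,"rz":0},
  ],
)

```text
clock: 23.48
eef_pos: [558.5, -189.9, 231.6]
eef_rot: [0.274, -2.902, 0.029]
force: [-5.1, 5.9, 3.0]
grip_width: 0.266
```

```bash
python3 - <<'E'
from h import *
to(None); arc(.75); arc(1.05)
E
```

```text
t 23.48 pos [ 558.5 -189.9  231.6] F [-5.1  5.9  3. ] grip 0.266 j [ 0.03  0.2   0.23  0.03 -1.83 -1.41]
[[-0.957, -0.187, -0.222], [-0.183, 0.982, -0.041], [0.226, 0.001, -0.974]]
dt [-0.7 -0.  -0.2] dr [ 0.001 -0.002  0.001] tilt from start [-0.141  0.739  0.001] [ 559.2 -189.8  231.6]
dt [-37.8   0.1 -49.9] dr [0.002 0.298 0.001] tilt from start [-0.141  0.739  0.001] [ 605.7 -180.9  271.6]
```

Emit:
send_rows(
  increments=[
    {"tx":-0.0051,"ty":0,"tz":-0.009,"rx":0,"ry":0.05,"rz":0},
    {"tx":-0.0051,"ty":0,"tz":-0.009,"rx":0,"ry":0.05,"rz":0},
    {"tx":-0.0051,"ty":0,"tz":-0.009,"rx":0,"ry":0.05,"rz":0},
    {"tx":-0.0051,"ty":0,"tz":-0.009,"rx":0,"ry":0.05,"rz":0},
    {"tx":-0.0051,"ty":0,"tz":-0.009,"rx":0,"ry":0.05,"rz":0},
    {"tx":-0.0051,"ty":0,"tz":-0.009,"rx":0,"ry":0.05,"rz":0},
    {"tx":0,"ty":0,"tz":0,"rx":0,"ry":0,"rz":0},
    {"tx":0,"ty":0,"tz":0,"rx":0,"ry":0,"rz":0},
    {"tx":0,"ty":0,"tz":0,"rx":0,"ry":0,"rz":0},
    {"tx":0,"ty":0,"tz":0,"rx":0,"ry":0,"rz":0},
  ],
)

```text
clock: 24.72
eef_pos: [604.7, -181.1, 272.0]
eef_rot: [0.247, -2.606, 0.065]
force: [-3.6, 8.0, 5.2]
grip_width: 0.262
```

```bash
python3 - <<'E'
from h import *
to(None); arc(1.05); dish()
print(np.abs(arm.sense()["joint_vel"]).max())
o=[]
for n,(x,y) in(("top",(120,120)),("scene",(110,110))):
    f=cv2.imread(f"pics/d_{n}.png"); o.append(f[y:y+240,x:x+400])
cv2.imwrite("pics/e1.png",np.hstack(o))
E
```

```text
t 24.73 pos [ 604.7 -181.1  272. ] F [-3.6  8.   5.2] grip 0.262 j [ 0.06  0.58  0.71  0.08 -2.22 -1.41]
[[-0.85, -0.188, -0.493], [-0.163, 0.982, -0.094], [0.502, 0.001, -0.865]]
dt [-1.1 -0.  -0.1] dr [ 0.    -0.     0.001] tilt from start [-1.980e-01  1.032e+00  1.000e-03] [ 605.7 -180.9  271.6]
top 0.75 [ 700.3 -167.5] [298.7, 175.3, 155.9, 66.0]
scene 0.86 [536.  170.8] [406.6, 207.6, 45.8, 42.1]
0.0014107091946281437
```

View pics/e1.png

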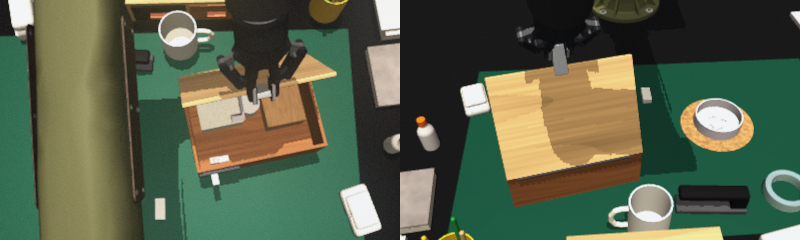

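The lid stands at about 60° with its tab between the fingers, at (262,93) in the top view. The dish is still on the pad at (718,120), and the bystanders in view are where they were. I'll hand it in.

```bash
python3 -c "
from bench import arm
print(arm.finish_job())"
```

```text
the job is handed in; nothing more can be done
None
```

I finished the job and handed it in at about 25 s of the 72 s allowed. The arm is still holding the lid up; no verdict was reported.

- **Dish:** I pushed it onto the cork pad without lifting it. It measured within about 3 mm of the pad's centre right after the push and again at the end.
- **Tug:** The lid rose about 8 mm at the tab, then stopped hard, with the force climbing past 25 N. It was caught, so I lowered it and let go.
- **Catch:** I pushed the slide about 24 mm, until it met its stop at 20 N. On the second try the lid swung up freely.
- **Final hold:** By the arm's pose, the lid is at about 1.03–1.05 rad (60°). The arm is still, and the finger opening (about 22 mm) fits the 24 mm tab.

**Checks that disagreed:**
- In two late top views the network found the eraser and then the lid instead of the dish, and in the last one the arm hid the dish. The dish's final position therefore rests on the scene camera alone.
- Triangulating the knob's top gave 118 mm against the stated 110 mm. I aimed by the stated height, and the push worked.
- I checked the bystanders only by eye in the last picture, and the tape and stapler show fully only in the scene view. Nothing looked moved.

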